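# Probe the charging contacts of two leaning remote cradles

## Task

Take the pen-shaped tester out of the walnut organiser and check the two remote-charging cradles with its metal tip: first press in the sprung contact at the bottom of the wide cradle's recess, then the one in the narrow cradle, each time gently, with the tester square to the cradle's leaning face and held there for about a second. Then put the tester back upright in the slot it came from, its collar resting on the wood, let go, and leave everything else where it is.

Things in the scene. Friction and masses are not known exactly. Their poses are not given: they have to be found in the camera images.
- tester: Loose grey pen-shaped tester, 80 g. Origin at the end of its steel tip, z axis from tip to handle. From the tip up: steel pin 6 mm diameter to 25 mm, stem 14 mm diameter to 60 mm, round collar 40 mm diameter from 60 to 65 mm, square handle 22 x 22 mm (sides along x, y) from 65 to 125 mm. It starts upright in any of the organiser's slots, collar on the wood, origin 20 mm above the table.
- organiser: Walnut block 74 (its x) x 174 (its y) x 80 mm high, fixed, origin at the centre of its underside. Three slots 52 (x) x 20 (y) mm, 72 mm deep, at y = -55, 0 and +55 mm. Two slots hold the remotes, the third the tester.
- wide_cradle: Fixed black charging cradle, 84 mm wide (its y), 85 mm high at the back (+x), origin at the centre of its underside. Its 110 mm long face rises towards +x at 35 degrees to the table; its normal points up and to -x. 10 mm lip at the low end, 5 mm side cheeks. In the middle of the face a recess 16 x 16 mm with a steel contact pin, the pin's top 10 mm below the face.
- narrow_cradle: The same kind of cradle for a small remote, 50 mm wide (its y), face 80 mm long leaning at the same 35 degrees, about 68 mm high at the back (+x); fixed, origin at the centre of its underside. Same recess and contact in the middle of its face.
- wide_contact_top (a point): Centre of the top of the wide cradle's contact pin (10 mm diameter), moves with the pin; its z axis is the outward normal of the leaning face.
- narrow_contact_top (a point): Centre of the top of the narrow cradle's contact pin (10 mm diameter), moves with the pin; its z axis is the outward normal of the leaning face.
- wide_contact (a joint): How far the wide cradle's sprung pin is pressed in: 0 free, 0.003 m fully in (about 1.3 N to start, 5 N fully in).
- narrow_contact (a joint): How far the narrow cradle's sprung pin is pressed in: 0 free, 0.003 m fully in (same spring).
- remote_a: Black remote 44 x 16 x 140 mm standing loose in a slot of the organiser, its top 148 mm above the table; origin at the centre of its foot.
- remote_b: Second black remote, same size, standing in another slot.
- torch: Yellow plastic torch with a press-button, lying along its x, 150 mm long, head 48 mm diameter at +x; loose, origin on the table under its middle.
- coaster: Round stainless steel coaster, 92 mm diameter, 5 mm high, loose, origin at the centre of its underside.
- tin: Closed white screw-top tin, 56 mm diameter, 45 mm high, loose, between the two cradles; origin at the centre of its underside.
- case: Grey spectacle case 60 x 150 x 38 mm, loose, origin at the centre of its underside.
Not all that is in view belongs to the job. There is more than one size of the tester; the one meant has the size given above. Several things have the shape of the organiser; the one meant has the colours described above.

How it is judged:
On the way, in this order (a step that is already met when the one before it is completed fails the run):
1. the tester's tip presses the wide cradle's contact in by at least 1.5 mm, the tester square to the face within 15 degrees, for 0.4 s (value of joint wide_contact above 0.0015 m and contact force between tester and wide_cradle above 0.4 N and distance between tester and wide_contact_top below 0.006 m and angle between the z axis of tester and the z axis of wide_contact_top, either way round below 0.26 rad), for 0.4 s.
2. then the same on the narrow cradle's contact (value of joint narrow_contact above 0.0015 m and contact force between tester and narrow_cradle above 0.4 N and distance between tester and narrow_contact_top below 0.006 m and angle between the z axis of tester and the z axis of narrow_contact_top, either way round below 0.26 rad), for 0.4 s.
At the end, for the whole second after the job is handed in: The tester stands upright (within 5 degrees) and at rest in the slot it came from, its tip within 25 mm of where it started and its collar down on the wood (height within 4 mm), both contacts are free, and nothing else has been disturbed (distance of tester from where it was at the start of the episode below 0.025 m and z of tester in the frame of organiser between 0.016 and 0.025 m and angle between tester's own z axis and vertical below 0.09 rad and linear speed of tester below 0.02 m/s and value of joint each of wide_contact, narrow_contact below 0.001 m); the robot touches nothing.
It fails at once if a cradle is pressed with more than 18 N with the tester (contact force between tester and wide_cradle above 18 N or contact force between tester and narrow_cradle above 18 N).
It fails at once if the robot itself pushes against a cradle (over 3 N) (contact force between any of the fingers, the arm and wide_cradle above 3 N or contact force between any of the fingers, the arm and narrow_cradle above 3 N).
It fails at once if the tester is dropped or laid over (tilted more than 70 degrees) (angle between tester's own z axis and vertical above 1.22 rad).
It fails at once if a bystander is moved by more than 25 mm (distance of any of remote_a, remote_b, torch, coaster, tin, case from where it was at the start of the episode above 0.025 m).
It also fails if it takes over 61 s, if anything falls off the work surface, if the arm or the gripper's body presses on something with over 40 N, if the wrist force passes 120 N, or if a joint passes its speed limit or range.

## Robot

A 6-joint arm with a two-finger parallel gripper is mounted at the origin on the work surface. World frame = base frame: x ahead of the robot, y to its left, z up, the work surface at z = 0. Lengths are in m, angles in rad, forces in N, time in s.
With the tool pointing down it reaches from about 0.325 to 0.9 m from the base axis. Payload 6.1 kg.
Tool frame: the origin (TCP) lies between the finger pads; the fingertips stand arm.tip_reach ahead of it and the grasp point (between the pads) lies 8 mm behind it (arm.tip_reach is the distance from the TCP to the fingertips, in m); z points along the fingers, y is the line along which they close (so a half turn about z gives the same grasp; the last joint's range is limited). The gripper opens to 85 mm and grips with 20 to 120 N. Pads are 22 mm wide; open, the fingers measure 114 mm over their backs; the gripper's body (76 mm by 85 mm) begins 54 mm behind the grasp point. The pads swing forward as they close: fully open they stand 13 mm farther back than shut.
Start: joints at [1.064, 0.22, 1.526, -0, 1.395, -0.126], TCP at [0.232, 0.58, 0.242] pointing down, gripper open.
Joint ranges: [-2.98, 2.98], [-0.91, 2.08], [0.09, 2.57], [-1.24, 4.39], [0.2, 2.65], [-2.68, 2.68]. Speed limits (rad/s): [2.57, 2.57, 3.01, 3.14, 3.14, 3.14].

## Interface

Orientations are given as a 3x3 rotation matrix whose columns are the frame's x, y, z axes.
In Python, from cell import arm, eyes, order gives the robot as it stands.
- The arm moves only by the tool step_arm, never from a script. Its argument "rows" is a list that holds one entry, the list of rows, each a list of 7 numbers: the turn, a rotation vector about the tool's x, y, z scaled (see below), then the shift along the tool's x, y, z scaled (see below), then the opening, from -1 (shut) to 1 (fully open). In form: [[[ax, ay, az, x, y, z, hand], ...]]. A call has exactly 10 rows; each row is the pose to reach, as a shift and turn from the pose commanded when the call began, along the tool's axes at that moment, turning the shorter way round; what a row does not reach only later rows make up. The controller multiplies each number of a shift by 0.3 m and each number of a turn by 360 degrees. A row lasts 1/10 s, in which the tool goes at most 50 mm and 8.59 degrees, less where a joint would pass 70% of its speed; a pose out of reach is approached as far as the arm can. A call with a number of a shift or a turn outside -1 to 1 is refused whole. A call with a gripper value outside its range is refused whole. The fingers move at their own pace and stop on an object; "squeeze" is the grip in N (left out, the last holds). Time passes only in rows, so rows that repeat a pose let the fingers close, or fill a call up. It gives the time, the measured TCP pose, the force, the opening and the grip force at its end, in the units of the state.
- arm.state(): the state, without advancing time (a new reading comes with each control period).
- eyes.grab_frame(name): name is "scene" or "side" or "wrist"; returns a dict with "pixels" (384x512x3 uint8, red, green, blue), "fov_y" (degrees; the focal length in pixels is half the picture's height over the tangent of half this angle, whatever the lens; pixels are square), "cx", "cy" (the principal point, pixels), "k1" (the pictures are not rectified: a ray, as slopes to the right and down, at radius r is drawn at 1 + k1 r^2 times it, then the intrinsics apply), "position" and "orientation" of the camera in the world; the wrist camera has in their place "mount" (4x4, takes a point from camera to tool coordinates, whose origin is the TCP and whose axes are the flange's). Camera axes: x right, y down, z forward; pixel columns grow to the right and rows downward; lengths in m; the calibration is good to about 2 mm. A picture is of the moment at which its call begins: read the wrist's pose just before it. There is no depth.
- order.hand_in(): hands the job in; it is judged then, once.
Trained networks look in a picture, given as the dict that the camera call returned (one of the last four; its "shot" number tells which), for a name from the list of things; names that differ only in an ending like _2 or _b are one class to them, and where a whole thing is asked for, a point or a joint stands for the part that bears it (a point fixed in the world has none). Each returns a list of dicts, best first, with "confidence" (0 to 1); they miss things now and then, are a little off and sometimes report something else, mostly with a low value. They report only what shows in the picture. A call takes as long as a camera call. They do not tell look-alikes from the thing itself.
- eyes.silhouettes(picture, label): "mask" (384x512 bool, what is visible of it) and "position" ([row, column] in pixels, amid what is visible of it).
The state is a dict: "time": time; "q": joint angles; "qd": joint speeds; "joint_efforts": joint torques, N m; "tool_pos": TCP position; "ee_rot": TCP orientation; "contact_force": force on the tool from outside, world axes, zero at the start; "ft_torque": the same for the moment, N m; "width": finger opening in m; "finger_force": force on a finger pad.
Only numpy, scipy, OpenCV 4.12 (cv2) and the standard library are available. Lean on these libraries where they do the work, as an engineer would, in place of code of your own. Each camera call takes 0.05 s, during which the arm holds its last target. There are 200 camera calls.

## Working session

There is one attempt and no reset: what is moved stays moved. The work goes in short steps, Python scripts to look and compute and a tool call to move; the robot and the scene stay as the last step left them, time stands still between calls to the robot, and variables do not carry over. Pictures are saved under pics/ and viewed, at most 10 in all, crops included, and the job is handed in when it is done.

Besides the shell and the picture viewer there is one more tool, called after "Call:" as name(argument=value, ...) on one line, values as JSON. step_arm: Moves the arm, as the interface text tells. Its arguments: {"type":"object","properties":{"rows":{"type":"array"},"squeeze":{"type":"number"}},"required":["rows"]}

```bash
mkdir -p pics; ls; cat > first.py <<'E'
import cv2,numpy as np
from cell import arm,eyes
s=arm.state();print(s['time'],s['tool_pos'],np.round(s['ee_rot'],3).tolist(),arm.tip_reach)
for n in ['scene','side']:
    f=eyes.grab_frame(n);cv2.imwrite(f'pics/{n}0.png',f['pixels'][:,:,::-1])
    print(n,f['fov_y'],f['cx'],f['cy'],f['k1'],f['position'],np.round(f['orientation'],3).tolist())
    np.save(f'{n}.npy',f,allow_pickle=True)
    for l in ['tester','organiser','wide_cradle','narrow_cradle']:
        print(l,[(round(d['confidence'],2),np.round(d['position']).tolist(),int(d['mask'].sum())) for d in eyes.silhouettes(f,l)])
a=cv2.imread('pics/scene0.png');b=cv2.imread('pics/side0.png')
cv2.imwrite('pics/scene0b.png',cv2.resize(a,(800,600),interpolation=2));cv2.imwrite('pics/side0b.png',cv2.resize(b,(800,600),interpolation=2))
E
python3 first.py
```

```text
pics
0.0 [0.23199304 0.57971294 0.24118286] [[-0.928, 0.372, -0.001], [0.372, 0.928, -0.002], [0.0, -0.002, -1.0]] 0.011
scene 51.1185419479515 254.8224677937532 193.9767611859551 -0.02202358180553481 [ 1.04445525 -0.65285359  0.61830466] [[0.781, 0.347, -0.519], [0.625, -0.449, 0.639], [-0.012, -0.823, -0.568]]
tester [(0.74, [213.0, 198.0], 239)]
organiser [(0.94, [243.0, 75.0], 4309), (0.93, [260.0, 156.0], 3888)]
wide_cradle [(0.68, [198.0, 257.0], 1592), (0.25, [227.0, 155.0], 552)]
narrow_cradle [(0.59, [155.0, 315.0], 592)]
side 42.622785937291624 259.44555112564956 193.24001533697967 0.003940790010372866 [ 0.36717476 -0.94322876  1.04775996] [[0.978, -0.163, 0.131], [-0.208, -0.704, 0.679], [-0.019, -0.691, -0.722]]
tester [(0.58, [249.0, 261.0], 218), (0.55, [241.0, 244.0], 139)]
organiser [(0.92, [302.0, 269.0], 1576), (0.75, [336.0, 197.0], 3594)]
wide_cradle [(0.6, [199.0, 245.0], 1467)]
narrow_cradle [(0.72, [135.0, 225.0], 528)]
```

View pics/scene0b.png

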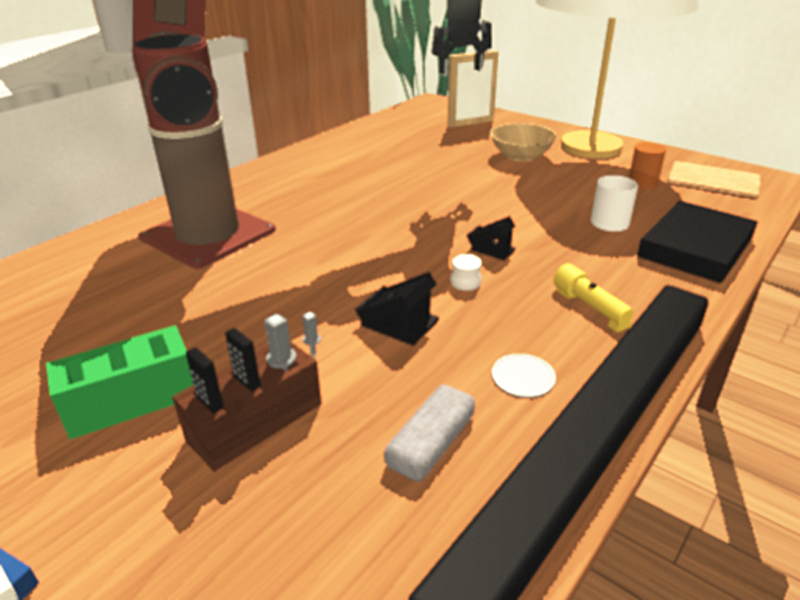

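View pics/side0b.png

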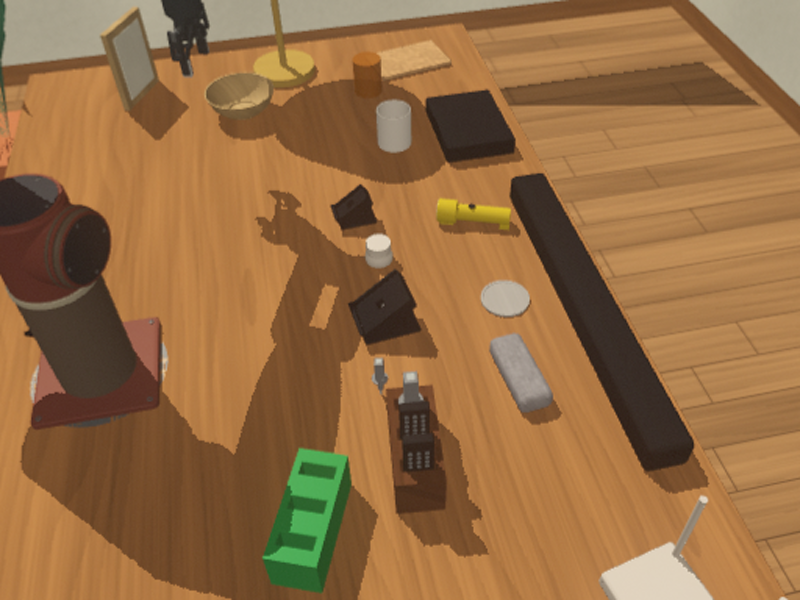

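The scene view shows the walnut organiser at about (250,405) in the 800 px frame. It holds two remotes and a large grey tester at (279,340). A smaller tester at (310,330) stands beside the block, and a green organiser of the same shape is at (120,380). The wide cradle is at (400,305), the narrow one at (492,238), and the tin at (466,272).
In the side view, the recesses are near (381,305) for the wide cradle and (349,208) for the narrow one.
Next I'll measure positions and enlarge the two testers.

```bash
cat > h.py <<'E'
import cv2,numpy as np
from scipy.optimize import least_squares
def K(f):
    fl=192/np.tan(np.radians(f['fov_y'])/2);return np.array([[fl,0,f['cx']],[0,fl,f['cy']],[0,0,1.]])
def wristpose(f,s):
    M=np.array(f['mount']);R=np.array(s['ee_rot']);f['position']=R@M[:3,3]+s['tool_pos'];f['orientation']=R@M[:3,:3];return f
def proj(f,P):
    R=np.array(f['orientation']);r=cv2.Rodrigues(R.T)[0];t=-R.T@np.array(f['position'])
    return cv2.projectPoints(np.atleast_2d(np.float64(P)),r,t,K(f),np.array([f['k1'],0,0,0.]))[0][:,0]
def ray(f,uv):
    n=cv2.undistortPoints(np.float64(uv).reshape(1,1,2),K(f),np.array([f['k1'],0,0,0.]))[0,0]
    d=np.array(f['orientation'])@np.array([n[0],n[1],1]);return np.array(f['position']),d/np.linalg.norm(d)
def atz(f,uv,z):
    o,d=ray(f,uv);return o+d*(z-o[2])/d[2]
def tri(obs):
    A=np.zeros((3,3));b=np.zeros(3);L=[]
    for f,uv in obs:
        o,d=ray(f,uv);M=np.eye(3)-np.outer(d,d);A+=M;b+=M@o;L.append((o,M))
    p=np.linalg.solve(A,b);return p,[np.linalg.norm(M@(p-o)) for o,M in L]
def Rz(a):c,s=np.cos(a),np.sin(a);return np.array([[c,-s,0],[s,c,0],[0,0,1]])
E
cat > m.py <<'E'
from h import *
fs,fd=[np.load(n+'.npy',allow_pickle=True).item() for n in('scene','side')]
k=512/800
w=np.array
print('wide recess z.045',atz(fd,w([381,305])*k,.048),'narrow',atz(fd,w([349,208])*k,.04))
print('narrow tri',tri([(fs,w([495,240])*k),(fd,w([349,208])*k)]))
print('tester handle top tri',tri([(fs,w([276,318])*k),(fd,w([411,376])*k)]))
print('small top',tri([(fs,w([310,315])*k),(fd,w([379,361])*k)]))
print('tin',atz(fd,w([378,243])*k,.045))
print('org right top corner',tri([(fs,w([319,356])*k),(fd,w([432,387])*k)]))
print('org other top z.08',atz(fd,w([444,473])*k,.08),atz(fd,w([394,475])*k,.08))
print('case',atz(fd,w([520,365])*k,.038))
a=cv2.imread('pics/scene0.png')[190:310,100:220];b=cv2.imread('pics/side0.png')[160:330,210:300]
cv2.imwrite('pics/c.png',np.hstack([cv2.resize(a,(420,420),interpolation=2),cv2.resize(b,(222,420),interpolation=2)]))
E
python3 m.py
```

```text
wide recess z.045 [ 5.04050625e-01 -4.01644887e-04  4.80000000e-02] narrow [0.49231902 0.29285047 0.04      ]
narrow tri (array([0.49638212, 0.33510445, 0.00389316]), [np.float64(0.0013184885942079147), np.float64(0.0013184885942077822)])
tester handle top tri (array([ 0.50737085, -0.24345496,  0.144096  ]), [np.float64(0.0008302518591337965), np.float64(0.0008302518591337435)])
small top (array([ 0.47277394, -0.15526616,  0.08368248]), [np.float64(0.0007311165324900916), np.float64(0.0007311165324901393)])
tin [0.52990127 0.16772389 0.045     ]
org right top corner (array([ 0.54610899, -0.21523699,  0.07726107]), [np.float64(0.005200455559007273), np.float64(0.005200455559007322)])
org other top z.08 [ 0.52576581 -0.37782552  0.08      ] [ 0.45507763 -0.36530753  0.08      ]
case [ 0.70720966 -0.18029897  0.038     ]
```

View pics/c.png

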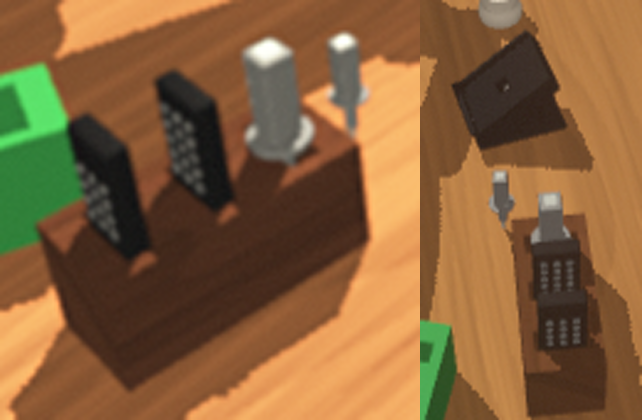

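Meant tester: the grey one standing in the walnut slot, at scene (279,340). Its top triangulates to z = 0.144 m, and 20 + 125 mm gives 0.145 m. The small tester at (310,330) is only about 84 mm tall and stands beside the block, so it's a decoy. The organiser is the walnut block; the green one is a look-alike. The crop confirms the collar resting on wood in the end slot.

I'll move above the cradles first for a close look.

Call:
step_arm(rows=[[[0,0,0.2,-0.9,-0.92,-0.33,1],[0,0,0.2,-0.9,-0.92,-0.33,1],[0,0,0.2,-0.9,-0.92,-0.33,1],[0,0,0.2,-0.9,-0.92,-0.33,1],[0,0,0.2,-0.9,-0.92,-0.33,1],[0,0,0.2,-0.9,-0.92,-0.33,1],[0,0,0.2,-0.9,-0.92,-0.33,1],[0,0,0.2,-0.9,-0.92,-0.33,1],[0,0,0.2,-0.9,-0.92,-0.33,1],[0,0,0.2,-0.9,-0.92,-0.33,1]]])

```text
time: 1.5
tool_pos: [0.3812, 0.2224, 0.3421]
ee_rot: [[0.071, 0.998, 0.001], [0.998, -0.071, 0.001], [0.001, 0.001, -1.0]]
contact_force: [0.0, 1.1, 0.8]
width: 0.0853
finger_force: 0.0
```

```bash
cat > w.py <<'E'
import sys;from h import *
from cell import arm,eyes
n=sys.argv[1];s=arm.state();f=wristpose(eyes.grab_frame('wrist'),s)
print(s['time'],s['tool_pos'],np.round(s['ee_rot'],3).tolist(),np.round(s['q'],2),f['fov_y'])
print('cam',f['position'],np.round(f['orientation'],2).tolist())
np.save(n+'.npy',f,allow_pickle=True)
for l in sys.argv[2:]: print(l,[(round(d['confidence'],2),np.round(d['position']).tolist(),int(d['mask'].sum())) for d in eyes.silhouettes(f,l)])
cv2.imwrite(f'pics/{n}.png',cv2.resize(f['pixels'][:,:,::-1],(800,600),interpolation=2))
E
python3 w.py w1 wide_cradle narrow_cradle tester tin
```

```text
1.5 [0.38118011 0.22240522 0.34205375] [[0.071, 0.998, 0.001], [0.998, -0.071, 0.001], [0.001, 0.001, -1.0]] [ 0.35 -0.28  1.83  0.    1.59  0.42] 69.87742425245563
cam [0.38689153 0.29976326 0.47392548] [[1.0, -0.07, -0.02], [-0.07, -0.95, -0.3], [0.0, 0.3, -0.95]]
wide_cradle [(0.64, [269.0, 320.0], 1916)]
narrow_cradle [(0.84, [104.0, 332.0], 2138)]
tester [(0.43, [336.0, 314.0], 32)]
tin [(0.74, [181.0, 346.0], 1045)]
```

View pics/w1.png

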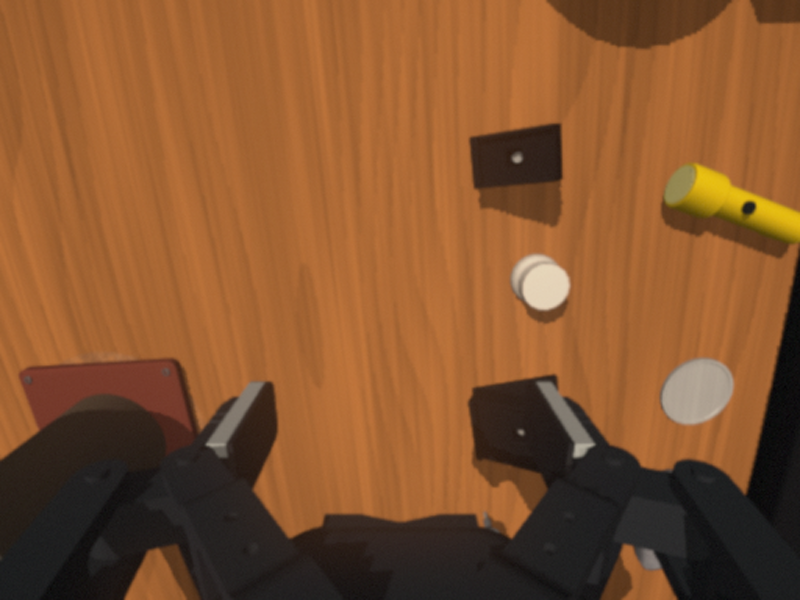

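The wrist view shows both cradles rising to the right (+x). The contact pins are at (517,158) for the narrow cradle and (521,433) for the wide one. The tin at (543,283) sits between them.

```bash
cat > m2.py <<'E'
from h import *
f=np.load('w1.npy',allow_pickle=True).item();fd=np.load('side.npy',allow_pickle=True).item()
k=512/800;w=np.array
A=lambda u,z:atz(f,w(u)*k,z)
print('tri n',tri([(f,w([517,158])*k),(fd,w([349,208])*k)]),A([517,158],.037))
print('tri w',tri([(f,w([521,433])*k),(fd,w([381,305])*k)]),A([521,433],.045))
for nm,ps in {'nl':[(471,137,.03),(477,188,.03)],'nr':[(559,124,.068),(562,180,.068)],'wl':[(473,387,.03),(475,457,.03)]}.items():
    a,b=[A(p[:2],p[2]) for p in ps];d=a-b;print(nm,a,b,np.linalg.norm(d),'yaw',np.degrees(np.arctan2(-d[0],d[1])))
a,b=A((471,137),.03),A((559,124),.068);print('n top edge',a,b,np.degrees(np.arctan2((b-a)[1],(b-a)[0])))
a,b=A((473,387),.03),A((557,376),.085);print('w top edge',a,b,np.degrees(np.arctan2((b-a)[1],(b-a)[0])))
a,b=A((477,188),.03),A((562,180),.068);print('n bot edge',a,b,np.degrees(np.arctan2((b-a)[1],(b-a)[0])))
E
python3 m2.py
```

```text
tri n (array([0.49815061, 0.30250407, 0.03389625]), [np.float64(0.0051134361740870745), np.float64(0.0051134361740871395)]) [0.50258586 0.30305705 0.037     ]
tri w (array([5.05884311e-01, 1.55900102e-04, 4.79692159e-02]), [np.float64(0.001825477931129875), np.float64(0.001825477931129965)]) [ 0.50861405 -0.00205118  0.045     ]
nl [0.45948486 0.32559231 0.03      ] [0.46426905 0.2768655  0.03      ] 0.04896111268343527 yaw 5.607544178476738
nr [0.53181352 0.32948331 0.068     ] [0.53599993 0.28094163 0.068     ] 0.04872187468073756 yaw 4.929200762540751
wl [0.4558304  0.05418753 0.03      ] [ 0.45678289 -0.04272378  0.03      ] 0.09691598665602488 yaw 0.5631136524212328
n top edge [0.45948486 0.32559231 0.03      ] [0.53181352 0.32948331 0.068     ] 3.079321005643361
w top edge [0.4558304  0.05418753 0.03      ] [0.53257005 0.0904944  0.085     ] 25.31965283350847
n bot edge [0.46426905 0.2768655  0.03      ] [0.53599993 0.28094163 0.068     ] 3.2523507462578816
```

Call:
step_arm(rows=[[[0,0,0,-0.94,0.46,0,1],[0,0,0,-0.94,0.46,0,1],[0,0,0,-0.94,0.46,0,1],[0,0,0,-0.94,0.46,0,1],[0,0,0,-0.94,0.46,0,1],[0,0,0,-0.94,0.46,0,1],[0,0,0,-0.94,0.46,0,1],[0,0,0,-0.94,0.46,0,1],[0,0,0,-0.94,0.46,0,1],[0,0,0,-0.94,0.46,0,1]]])

```text
time: 2.75
tool_pos: [0.499, -0.0651, 0.3413]
ee_rot: [[0.064, 0.998, -0.0], [0.998, -0.064, 0.001], [0.001, -0.0, -1.0]]
contact_force: [0.4, 1.0, -0.5]
width: 0.0855
finger_force: 0.0
```

```bash
python3 w.py w2 tester
```

```text
2.75 [ 0.49900667 -0.06508281  0.34130533] [[0.064, 0.998, -0.0], [0.998, -0.064, 0.001], [0.001, -0.0, -1.0]] [-0.29 -0.12  1.7   0.    1.57 -0.22] 69.87742425245563
cam [0.50443299 0.0123391  0.47315084] [[1.0, -0.06, -0.02], [-0.06, -0.95, -0.3], [0.0, 0.3, -0.95]]
tester [(0.82, [220.0, 244.0], 280), (0.65, [274.0, 267.0], 739), (0.32, [116.0, 260.0], 4244)]
```

View pics/w2.png

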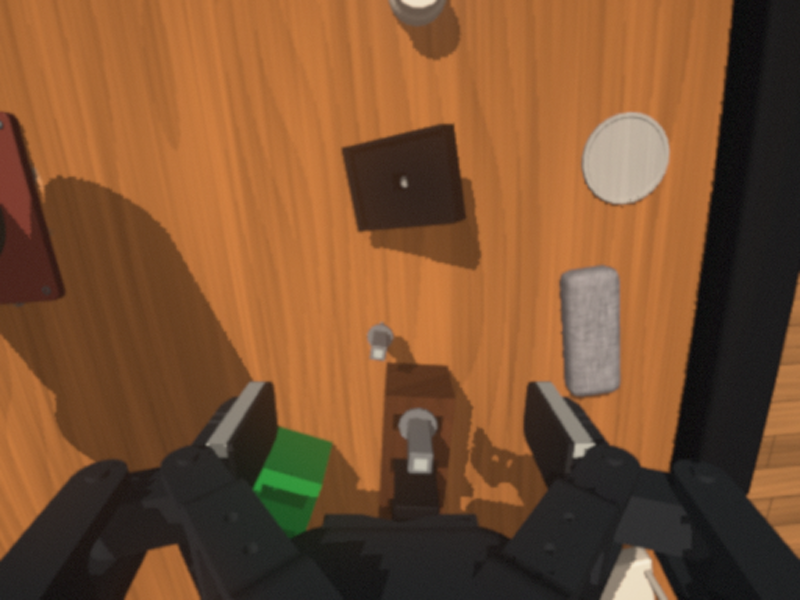

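The wide cradle's face corners are at (343,150), (451,125), (465,218) and (359,231), with its pin at (404,182). The tester's top face is at (420,464) and its collar at (418,425). The decoy is at (379,345).

```bash
cat > m3.py <<'E'
from h import *
f=np.load('w2.npy',allow_pickle=True).item();f1=np.load('w1.npy',allow_pickle=True).item();fd=np.load('side.npy',allow_pickle=True).item();fs=np.load('scene.npy',allow_pickle=True).item()
k=512/800;w=np.array
def wedge(p,W,L,H,B):  # face corner points: low/high end
    x,y,a=p;c=np.cos(np.radians(35))*L/2;h0=H-np.sin(np.radians(35))*L
    P=w([[-c,W/2,h0],[c,W/2,H],[c,-W/2,H],[-c,-W/2,h0]]);return P@Rz(a).T+[x,y,0]
def fit(f,uv,W,L,H,p0):
    uv=w(uv)*k
    g=lambda p:(proj(f,wedge(p[:3],W,L,H,0)+[0,0,0])-uv).ravel()
    r=least_squares(g,p0);print(np.round(r.x,4),'yaw',np.degrees(r.x[2]),'res',np.round(r.fun,1));return r.x
pw=fit(f,[(343,150),(451,125),(465,218),(359,231)],.084,.110,.085,[.5,0,.1])
pn=fit(f1,[(471,137),(559,124),(562,180),(477,188)],.050,.080,.068,[.5,.3,.1])
for p,ff,uv,L,H in [(pw,f,(404,182),.11,.085),(pn,f1,(517,158),.08,.068)]:
    n=Rz(p[2])@w([-np.sin(np.radians(35)),0,np.cos(np.radians(35))]);c=w([p[0],p[1],H-np.sin(np.radians(35))*L/2])
    print('face mid',c,'contact model',c-.010*n,'normal',n,'pixel at z',atz(ff,w(uv)*k,(c-.01*n)[2]))
print('top',atz(f,w([420,464])*k,.145),'tri',tri([(f,w([420,464])*k),(fs,w([276,318])*k),(fd,w([411,376])*k)]),'collar',atz(f,w([418,425])*k,.085))
for u in [(388,397),(383,515),(452,367),(387,364)]: print(u,atz(f,w(u)*k,.08))
print('decoy',atz(f,w([378,353])*k,.084))
im=f['pixels'][:,:,::-1];cv2.imwrite('pics/w2c.png',np.hstack([cv2.resize(im[215:335,225:315],(450,600),interpolation=2),cv2.resize(im[70:160,205:310],(350,300),interpolation=2).repeat(2,axis=0)[:600]]))
E
python3 m3.py
```

```text
[5.058e-01 4.000e-04 1.203e-01] yaw 6.892126618928729 res [ 3.8 -1.6 -3.8 -1.1 -3.5  2.5  4.7 -0.2]
[0.4988 0.3032 0.0713] yaw 4.084973883665934 res [ 2.3 -0.  -1.5 -0.7 -1.9  0.4  1.4  0.2]
face mid [5.05797297e-01 4.22862190e-04 5.34532960e-02] contact model [0.51149161 0.00111116 0.04526178] normal [-0.56943168 -0.06882941  0.81915204] pixel at z [0.50831708 0.00062764 0.04526178]
face mid [0.49880387 0.30322093 0.04505694] contact model [0.50452507 0.30362952 0.03686542] normal [-0.57211926 -0.04085921  0.81915204] pixel at z [0.50262149 0.30305807 0.03686542]
top [ 0.50690561 -0.24472505  0.145     ] tri (array([ 0.50734583, -0.24417503,  0.14489817]), [np.float64(0.000664037978440278), np.float64(0.0011530907658983535), np.float64(0.0007654195287719057)]) collar [ 0.50765248 -0.24273753  0.085     ]
(388, 397) [ 0.47847966 -0.21059303  0.08      ]
(383, 515) [ 0.46152809 -0.36350364  0.08      ]
(452, 367) [ 0.54531689 -0.18078254  0.08      ]
(387, 364) [ 0.48019359 -0.17319998  0.08      ]
decoy [ 0.4724563  -0.15886609  0.084     ]
```

View pics/w2c.png

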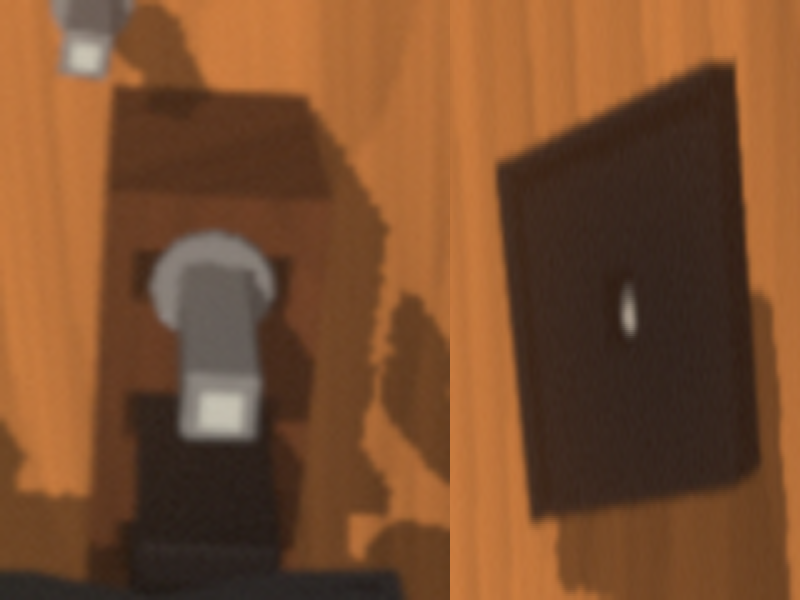

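Call:
step_arm(rows=[[[0,0,0.006,-0.594,0.066,0.45,1],[0,0,0.006,-0.594,0.066,0.45,1],[0,0,0.006,-0.594,0.066,0.45,1],[0,0,0.006,-0.594,0.066,0.45,1],[0,0,0.006,-0.594,0.066,0.45,1],[0,0,0.006,-0.594,0.066,0.45,1],[0,0,0.006,-0.594,0.066,0.55,1],[0,0,0.006,-0.594,0.066,0.65,1],[0,0,0.006,-0.594,0.066,0.72,1],[0,0,0.006,-0.594,0.066,0.767,1]]])

```text
time: 3.85
tool_pos: [0.5073, -0.2442, 0.1106]
ee_rot: [[0.102, 0.995, -0.0], [0.995, -0.102, 0.001], [0.001, -0.001, -1.0]]
contact_force: [0.1, 0.6, 0.2]
width: 0.0854
finger_force: 0.0
```

Call:
step_arm(rows=[[[0,0,0,0,0,0,1],[0,0,0,0,0,0,-0.1],[0,0,0,0,0,0,-0.3],[0,0,0,0,0,0,-0.4],[0,0,0,0,0,0,-0.5],[0,0,0,0,0,0,-1],[0,0,0,0,0,0,-1],[0,0,0,0,0,0,-1],[0,0,0,0,0,0,-1],[0,0,0,0,0,0,-1]]], squeeze=40)

```text
time: 4.85
tool_pos: [0.5076, -0.2465, 0.1121]
ee_rot: [[0.104, 0.995, 0.001], [0.995, -0.104, -0.001], [-0.001, 0.001, -1.0]]
contact_force: [-1.0, -0.5, 5.6]
width: 0.0217
finger_force: 39.8
```

Call:
step_arm(rows=[[[0,0,0,0,0,-0.02,-1],[0,0,0,0,0,-0.06,-1],[0,0,0,0,0,-0.12,-1],[0,0,0,0,0,-0.18,-1],[0,0,0,0,0,-0.24,-1],[0,0,0,0,0,-0.3,-1],[0,0,0,0,0,-0.36,-1],[0,0,0,0,0,-0.42,-1],[0,0,0,0,0,-0.47,-1],[0,0,0,0,0,-0.47,-1]]])

```text
time: 5.85
tool_pos: [0.5083, -0.2468, 0.2554]
ee_rot: [[0.104, 0.995, 0.004], [0.995, -0.104, -0.003], [-0.002, 0.004, -1.0]]
contact_force: [0.2, -0.0, -0.5]
width: 0.0215
finger_force: 39.2
```

```bash
cat > look.py <<'E'
import sys;from h import *
from cell import arm,eyes
n=sys.argv[1];s=arm.state();R=np.array(s['ee_rot']);t=np.array(s['tool_pos'])
print(s['time'],t,np.round(R,3).tolist(),np.round(s['q'],2),s['width'],s['finger_force'],s['contact_force'])
out=[]
for c in ['scene','side']:
    f=eyes.grab_frame(c);np.save(f'{n}_{c}.npy',f,allow_pickle=True)
    tip=proj(f,t+R@[0,0,.092])[0]; print(c,'predicted tip',tip)
    x,y=np.int32(tip);x=np.clip(x,50,462);y=np.clip(y,50,334);print('origin',x-50,y-50)
    out.append(cv2.resize(f['pixels'][y-50:y+50,x-50:x+50,::-1],(400,400),interpolation=2))
cv2.imwrite(f'pics/{n}.png',np.hstack(out))
E
python3 look.py l1
```

```text
5.85 [ 0.5083161  -0.24678751  0.25536758] [[0.104, 0.995, 0.004], [0.995, -0.104, -0.003], [-0.002, 0.004, -1.0]] [-0.59  0.07  1.67 -0.    1.4  -0.49] 0.021459624667381907 39.214839935302734 [ 0.16316275 -0.0149321  -0.52812519]
scene predicted tip [174.32401076 197.084708  ]
origin 124 147
side predicted tip [263.77852361 236.15824764]
origin 213 186
```

View pics/l1.png

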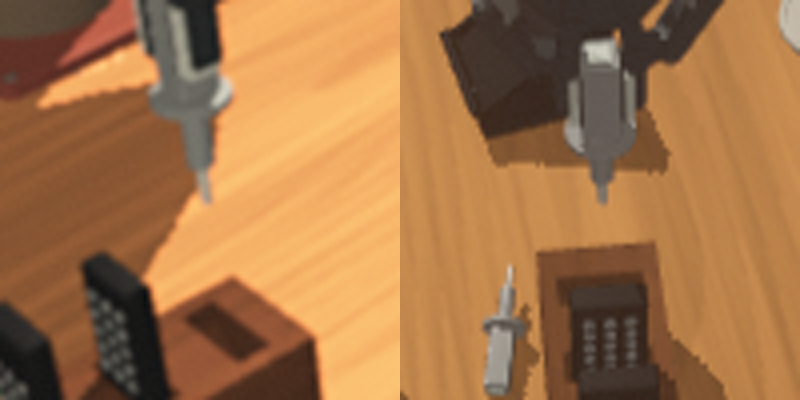

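The tester is in hand with its pin clear of the slot: tip at (208,203) in the left crop and (604,203) in the right. The decoy beside the block now seems to be lying over. It isn't a listed bystander, and my path never came within 60 mm of it. I'll measure the tip offset in the tool frame.

```bash
cat > m4.py <<'E'
from h import *
fs,fd=[np.load(f'l1_{c}.npy',allow_pickle=True).item() for c in('scene','side')];w=np.array
t=w([.50832,-.24679,.25537]);R=w([[0.104,0.995,0.004],[0.995,-0.104,-0.003],[-0.002,0.004,-1.0]])
for n,a,b in [('tip',(208,203),(604,203)),('collar',(190,96),(600,131)),('stemend',(201,172),(602,183))]:
    p,e=tri([(fs,w(a)/4+[124,147]),(fd,w([b[0]-400,b[1]])/4+[213,186])]);print(n,p,e,'tool',R.T@(p-t))
f0,f2=np.load('side.npy',allow_pickle=True).item(),fd
for v in (.052,.09): print(proj(fs,t+R@[0,0,v]))
E
python3 m4.py
```

```text
tip [ 0.50955563 -0.24472628  0.15978269] [np.float64(0.0010276457554510808), np.float64(0.0010276457554510557)] tool [0.00237308 0.00063247 0.09558606]
collar [ 0.50823389 -0.24428487  0.22201173] [np.float64(0.0003460025170128998), np.float64(0.00034600251701277004)] tool [ 0.00255037 -0.00047964  0.03335041]
stemend [ 0.50854595 -0.24519422  0.17844423] [np.float64(0.0008250198237903574), np.float64(0.0008250198237902162)] tool [ 0.00176515 -0.00024884  0.07692189]
[[171.70689011 180.04270424]]
[[174.18606397 196.26066028]]
```

```bash
cat > plan.py <<'E'
import sys;from h import *
from cell import arm
from scipy.spatial.transform import Rotation as Ro
TIP=np.array([.0022,.0002,.0935])
T={'w':(np.array([.508,.0005,.0453]),6.6),'n':(np.array([.5026,.3032,.0369]),4.3)}
def tgt(k,h):
    C,y=T[k];a=np.radians(35);Y=Rz(np.radians(y))
    n=Y@[-np.sin(a),0,np.cos(a)];x=Y@[0,1,0];z=-n;R=np.c_[x,np.cross(z,x),z]
    return C+h*n-R@TIP,R
if __name__=='__main__':
    s=arm.state();t=np.array(s['tool_pos']);R=np.array(s['ee_rot'])
    print(s['time'],np.round(t,4),'F',np.round(s['contact_force'],1),'q',np.round(s['q'],2),'tip',np.round(t+R@TIP,4))
    for k,h in [a.split(':') for a in sys.argv[1:]]:
        p,Q=tgt(k,float(h));rv=Ro.from_matrix(R.T@Q).as_rotvec()/(2*np.pi);print(k,h,'turn',np.round(rv,4),'shift',np.round(R.T@(p-t)/.3,4),'world tcp',np.round(p,3))
E
python3 plan.py w:.1 w:.03
```

```text
5.95 [ 0.5071 -0.246   0.2522] F [-0.6 -1.1 -0.9] q [-0.59  0.07  1.68  0.    1.4  -0.49] tip [ 0.5076 -0.2439  0.1587]
w .1 turn [-0.0968  0.0107 -0.0338] shift [ 0.7298 -0.4428  0.1616] world tcp [ 0.398 -0.014  0.204]
w .03 turn [-0.0968  0.0107 -0.0338] shift [ 0.7589 -0.3122  0.3527] world tcp [ 0.438 -0.01   0.146]
```

Call:
step_arm(rows=[[[-0.0968,0.0107,-0.0338,0.73,-0.443,0.162,-1],[-0.0968,0.0107,-0.0338,0.73,-0.443,0.162,-1],[-0.0968,0.0107,-0.0338,0.73,-0.443,0.162,-1],[-0.0968,0.0107,-0.0338,0.73,-0.443,0.162,-1],[-0.0968,0.0107,-0.0338,0.73,-0.443,0.162,-1],[-0.0968,0.0107,-0.0338,0.73,-0.443,0.162,-1],[-0.0968,0.0107,-0.0338,0.73,-0.443,0.162,-1],[-0.0968,0.0107,-0.0338,0.73,-0.443,0.162,-1],[-0.0968,0.0107,-0.0338,0.73,-0.443,0.162,-1],[-0.0968,0.0107,-0.0338,0.73,-0.443,0.162,-1]]])

```text
time: 6.95
tool_pos: [0.4084, -0.0168, 0.1957]
ee_rot: [[-0.115, 0.817, 0.565], [0.993, 0.093, 0.068], [0.003, 0.569, -0.822]]
contact_force: [-0.7, -0.1, -1.3]
width: 0.021
finger_force: 41.0
```

```bash
python3 plan.py w:.02 w:.01
```

```text
6.95 [ 0.4084 -0.0168  0.1957] F [-0.7 -0.1 -1.3] q [-0.52 -0.91  2.57  0.41  1.01 -0.77] tip [ 0.4611 -0.0082  0.1189]
w .02 turn [-0.0009 -0.0004 -0.0003] shift [ 0.0111 -0.0112  0.2254] world tcp [ 0.443 -0.009  0.138]
w .01 turn [-0.0009 -0.0004 -0.0003] shift [ 0.011  -0.0111  0.2587] world tcp [ 0.449 -0.009  0.13 ]
```

The arm is at the q2 and q3 limits here, because the standoff is too close to the base. I'll move down the approach line, which takes it outward again.

Call:
step_arm(rows=[[[0,0,0,0.004,-0.004,0.05,-1],[0,0,0,0.008,-0.008,0.1,-1],[0,0,0,0.011,-0.011,0.15,-1],[0,0,0,0.011,-0.011,0.18,-1],[0,0,0,0.011,-0.011,0.192,-1],[0,0,0,0.011,-0.011,0.192,-1],[0,0,0,0.011,-0.011,0.192,-1],[0,0,0,0.011,-0.011,0.192,-1],[0,0,0,0.011,-0.011,0.192,-1],[0,0,0,0.011,-0.011,0.192,-1]]])

```text
time: 7.95
tool_pos: [0.4384, -0.0095, 0.1477]
ee_rot: [[-0.116, 0.816, 0.567], [0.993, 0.094, 0.068], [0.002, 0.571, -0.821]]
contact_force: [0.7, 0.5, -0.5]
width: 0.0217
finger_force: 41.0
```

```bash
python3 plan.py w:.03 w:.01; sed -i 's/\.092\]/.0935]/; s/\[0,0,\.0935/[.0022,.0002,.0935/' look.py; python3 look.py l2
```

```text
7.95 [ 0.4384 -0.0095  0.1477] F [ 0.7  0.5 -0.5] q [-0.43 -0.69  2.57  0.44  0.78 -0.79] tip [ 0.4913 -0.001   0.0711]
w .03 turn [-0.0005 -0.0004 -0.    ] shift [-0.0009 -0.0047  0.0024] world tcp [ 0.438 -0.01   0.146]
w .01 turn [-0.0005 -0.0004 -0.    ] shift [-0.001  -0.0044  0.069 ] world tcp [ 0.449 -0.009  0.13 ]
7.95 [ 0.43843379 -0.00950738  0.14773737] [[-0.116, 0.816, 0.567], [0.993, 0.094, 0.068], [0.002, 0.571, -0.821]] [-0.43 -0.69  2.57  0.44  0.78 -0.79] 0.02167723067922976 41.027963161468506 [ 0.74563263  0.5437438  -0.45163591]
scene predicted tip [247.50234542 180.33987533]
origin 197 130
side predicted tip [239.01509406 190.34743466]
origin 189 140
```

View pics/l2.png

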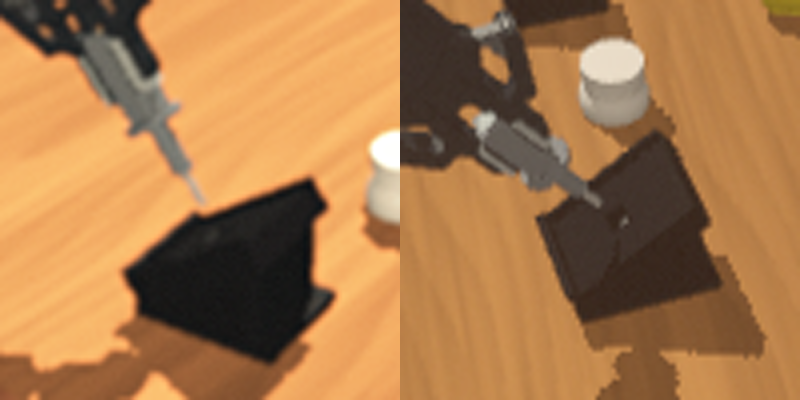

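The side crop shows the tip at (602,207) and the recess pin at (623,221). The scene crop shows the tip at (203,204). Both match the prediction within about 1 px.

```bash
python3 - <<'E'
from h import *;from plan import T,tgt
f=np.load('l2_side.npy',allow_pickle=True).item();f2=np.load('w2.npy',allow_pickle=True).item()
C,y=T['w'];print(proj(f,C),'seen 244.75 195.25',proj(f2,C)/.64,'seen 404 182')
for d in ([.003,0,0],[0,.003,0],[0,0,.003]): print(proj(f,C+d)-proj(f,C))
print(tri([(f,(244.75,195.25)),(f2,(403.8*.64,181.5*.64))]))
E
python3 plan.py w:.012 w:.004 w:0
```

```text
[[245.19990045 195.40526935]] seen 244.75 195.25 [[403.67953453 182.15950822]] seen 404 182
[[ 1.04751481 -0.17440335]]
[[-0.20080691 -0.75323193]]
[[-0.04219036 -0.73580615]]
(array([0.50750908, 0.00119565, 0.045408  ]), [np.float64(0.0006491586208918453), np.float64(0.0006491586208916302)])
8.05 [ 0.4384 -0.0094  0.1476] F [-0.3  0.3 -0.3] q [-0.43 -0.69  2.57  0.44  0.78 -0.79] tip [ 0.4912 -0.0008  0.0709]
w .012 turn [-0.0006 -0.0004 -0.    ] shift [-0.0013 -0.004   0.062 ] world tcp [ 0.448 -0.009  0.132]
w .004 turn [-0.0006 -0.0004 -0.    ] shift [-0.0014 -0.0039  0.0887] world tcp [ 0.453 -0.008  0.125]
w 0 turn [-0.0006 -0.0004 -0.    ] shift [-0.0014 -0.0038  0.102 ] world tcp [ 0.455 -0.008  0.122]
```

Call:
step_arm(rows=[[[0,0,0,0,-0.002,0.012,-1],[0,0,0,0,-0.004,0.025,-1],[0,0,0,0,-0.004,0.037,-1],[0,0,0,0,-0.004,0.05,-1],[0,0,0,0,-0.004,0.06,-1],[0,0,0,0,-0.004,0.07,-1],[0,0,0,0,-0.004,0.078,-1],[0,0,0,0,-0.004,0.085,-1],[0,0,0,0,-0.004,0.085,-1],[0,0,0,0,-0.004,0.085,-1]]])

```text
time: 9.05
tool_pos: [0.4517, -0.0077, 0.1256]
ee_rot: [[-0.116, 0.816, 0.566], [0.993, 0.094, 0.068], [0.003, 0.57, -0.822]]
contact_force: [-0.5, 0.0, -0.9]
width: 0.0214
finger_force: 41.0
```

```bash
python3 plan.py w:0 w:-.002
```

```text
9.05 [ 0.4517 -0.0077  0.1256] F [-0.5  0.  -0.9] q [-0.4  -0.57  2.55  0.47  0.68 -0.82] tip [0.5045 0.0009 0.0489]
w 0 turn [-0.0007 -0.0005 -0.    ] shift [-0.0018  0.001   0.0163] world tcp [ 0.455 -0.008  0.122]
w -.002 turn [-0.0007 -0.0005 -0.    ] shift [-0.0019  0.001   0.023 ] world tcp [ 0.456 -0.008  0.12 ]
```

Call:
step_arm(rows=[[[0,0,0,-0.001,0.001,0.002,-1],[0,0,0,-0.002,0.001,0.004,-1],[0,0,0,-0.002,0.001,0.006,-1],[0,0,0,-0.002,0.001,0.008,-1],[0,0,0,-0.002,0.001,0.01,-1],[0,0,0,-0.002,0.001,0.012,-1],[0,0,0,-0.002,0.001,0.014,-1],[0,0,0,-0.002,0.001,0.016,-1],[0,0,0,-0.002,0.001,0.018,-1],[0,0,0,-0.002,0.001,0.019,-1]]])

```text
time: 10.05
tool_pos: [0.4553, -0.0079, 0.1211]
ee_rot: [[-0.116, 0.816, 0.566], [0.993, 0.094, 0.068], [0.003, 0.57, -0.822]]
contact_force: [-1.3, -0.6, -0.2]
width: 0.0217
finger_force: 41.2
```

```bash
python3 plan.py w:-.002; python3 - <<'E'
from plan import *
s=arm.state();R=np.array(s['ee_rot']);print('tool F',R.T@s['contact_force'])
E
```

```text
10.05 [ 0.4553 -0.0079  0.1211] F [-1.3 -0.6 -0.2] q [-0.4  -0.54  2.55  0.48  0.65 -0.83] tip [0.5081 0.0007 0.0444]
w -.002 turn [-0.0007 -0.0005 -0.    ] shift [ 0.0002 -0.      0.0039] world tcp [ 0.456 -0.008  0.12 ]
tool F [-0.43183302 -1.21330165 -0.55861919]
```

Call:
step_arm(rows=[[[0,0,0,0,0,0.001,-1],[0,0,0,0,0,0.002,-1],[0,0,0,0,0,0.003,-1],[0,0,0,0,0,0.004,-1],[0,0,0,0,0,0.005,-1],[0,0,0,0,0,0.006,-1],[0,0,0,0,0,0.007,-1],[0,0,0,0,0,0.007,-1],[0,0,0,0,0,0.007,-1],[0,0,0,0,0,0.007,-1]]])

```text
time: 11.05
tool_pos: [0.4565, -0.0077, 0.1194]
ee_rot: [[-0.116, 0.816, 0.566], [0.993, 0.094, 0.068], [0.003, 0.57, -0.822]]
contact_force: [-2.7, -0.8, 2.1]
width: 0.0212
finger_force: 41.5
```

```bash
cat > f.py <<'E'
from plan import *
from cell import eyes
F=[]
for i in range(4):
    s=arm.state();F.append(np.array(s['ee_rot']).T@s['contact_force']);eyes.grab_frame('side') if i<3 else 0
print(s['time'],np.round(F,1).tolist(),np.mean(F,0))
t=np.array(s['tool_pos']);R=np.array(s['ee_rot']);C,y=T[sys.argv[1]]
Q=tgt(sys.argv[1],0)[1];print('tip minus C in face frame',Q.T@(t+R@TIP-C)*1e3,'angle',np.degrees(np.arccos(R[:,2]@Q[:,2])))
E
python3 f.py w
```

```text
11.2 [[-0.5, -1.1, -3.3], [-0.8, -0.6, -3.5], [0.8, -1.1, -4.6], [0.8, -1.1, -3.3]] [ 0.08899816 -0.97733331 -3.71193965]
tip minus C in face frame [ 0.20094298 -0.37090118  2.87163215] angle 0.2903796741248185
```

About 3.7 N axial, so the pin is roughly 2 mm in. I'll press slightly more and hold.

Call:
step_arm(rows=[[[0,0,0,0,0,0.001,-1],[0,0,0,0,0,0.002,-1],[0,0,0,0,0,0.002,-1],[0,0,0,0,0,0.002,-1],[0,0,0,0,0,0.002,-1],[0,0,0,0,0,0.002,-1],[0,0,0,0,0,0.002,-1],[0,0,0,0,0,0.002,-1],[0,0,0,0,0,0.002,-1],[0,0,0,0,0,0.002,-1]]])

```text
time: 12.2
tool_pos: [0.4568, -0.0077, 0.1189]
ee_rot: [[-0.116, 0.816, 0.566], [0.993, 0.094, 0.068], [0.003, 0.57, -0.822]]
contact_force: [-3.5, 0.0, 2.5]
width: 0.0214
finger_force: 41.6
```

```bash
python3 f.py w
```

```text
12.35 [[0.4, -1.5, -4.1], [0.1, -1.1, -3.6], [-0.1, -0.8, -4.7], [0.2, -0.5, -4.8]] [ 0.16569287 -0.97149771 -4.27921795]
tip minus C in face frame [ 0.20031056 -0.36695571  3.47265566] angle 0.2890568062314126
```

The force rose by about 1 N/mm, so the sprung pin was moving without bottoming out and was held for over 1 s. Now I'll retract and go across to the narrow cradle.

```bash
python3 plan.py w:.03 n:.05; python3 -c "
from plan import *
p,_=tgt('n',.05);print(p,np.hypot(*p[:2]))"
```

```text
12.35 [ 0.4568 -0.0077  0.1189] F [-3.2 -0.2  3.7] q [-0.4  -0.53  2.54  0.49  0.64 -0.84] tip [0.5097 0.0009 0.0422]
w .03 turn [-0.0007 -0.0004 -0.0001] shift [ 0.0005 -0.0005 -0.1116] world tcp [ 0.438 -0.01   0.146]
n .05 turn [-0.0007 -0.0041  0.0052] shift [ 1.0159  0.0634 -0.0965] world tcp [0.421 0.295 0.154]
[0.42052505 0.29482254 0.1543336 ] 0.5135773081840539
```

Call:
step_arm(rows=[[[0,0,0,0,0,-0.02,-1],[0,0,0,0,0,-0.06,-1],[0,0,0,0,0,-0.112,-1],[0,0,0,0.1,0,-0.112,-1],[0,-0.004,0.005,0.25,0.02,-0.11,-1],[0,-0.004,0.005,0.4,0.03,-0.11,-1],[0,-0.004,0.005,0.55,0.04,-0.11,-1],[0,-0.004,0.005,0.7,0.05,-0.11,-1],[0,-0.004,0.005,0.85,0.06,-0.1,-1],[0,-0.004,0.005,0.98,0.063,-0.097,-1]]])

```text
time: 13.35
tool_pos: [0.4247, 0.2332, 0.1542]
ee_rot: [[-0.075, 0.819, 0.569], [0.997, 0.062, 0.043], [-0.0, 0.57, -0.821]]
contact_force: [0.9, -0.7, -0.4]
width: 0.0215
finger_force: 41.1
```

```bash
python3 plan.py n:.02;python3 look.py l3; python3 - <<'E'
from h import *;from plan import T
for c in('scene','side'):
    f=np.load(f'l3_{c}.npy',allow_pickle=True).item();print(c,'C_n',proj(f,T['n'][0]))
E
```

```text
13.35 [0.4247 0.2332 0.1542] F [ 0.9 -0.7 -0.4] q [ 0.49 -0.41  2.4  -0.41  0.63  0.69] tip [0.4778 0.2394 0.0776]
n .02 turn [-0.0006 -0.      0.    ] shift [0.2058 0.002  0.1007] world tcp [0.438 0.296 0.13 ]
13.35 [0.42465074 0.23321595 0.1542368 ] [[-0.075, 0.819, 0.569], [0.997, 0.062, 0.043], [-0.0, 0.57, -0.821]] [ 0.49 -0.41  2.4  -0.41  0.63  0.69] 0.021512625779375183 41.08269810676575 [ 0.89823092 -0.68405464 -0.42305784]
scene predicted tip [296.28087874 141.74462347]
origin 246 91
side predicted tip [220.59239543 135.06781377]
origin 170 85
scene C_n [[314.12064543 148.33325586]]
side C_n [[226.05703482 131.41640424]]
```

View pics/l3.png

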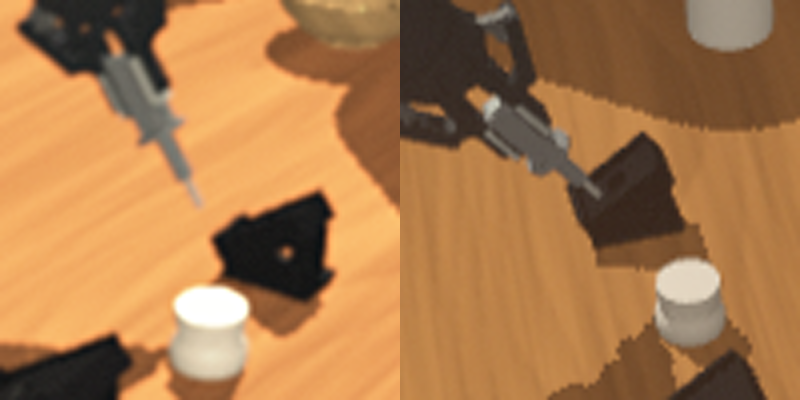

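The side crop shows the recess mouth at (617,180), i.e. image (224.3,130.0). My estimate of the face middle projects to (224.4,129.9), so they agree. The brown spot at (285,253) in the scene crop is on the cradle's back, not the recess. The arm lagged on the sideways move; I'll continue to a 30 mm standoff.

Call:
step_arm(rows=[[[0,0,0,0.05,0,0,-1],[0,0,0,0.1,0,0,-1],[0,0,0,0.15,0,0.02,-1],[0,0,0,0.2,0.002,0.04,-1],[0,0,0,0.206,0.002,0.06,-1],[0,0,0,0.206,0.002,0.067,-1],[0,0,0,0.206,0.002,0.067,-1],[0,0,0,0.206,0.002,0.067,-1],[0,0,0,0.206,0.002,0.067,-1],[0,0,0,0.206,0.002,0.067,-1]]])

```text
time: 14.45
tool_pos: [0.4323, 0.294, 0.1376]
ee_rot: [[-0.075, 0.82, 0.568], [0.997, 0.062, 0.043], [-0.0, 0.569, -0.822]]
contact_force: [0.6, 0.3, -1.6]
width: 0.0213
finger_force: 41.1
```

```bash
python3 plan.py n:.004 n:0
```

```text
14.45 [0.4323 0.294  0.1376] F [ 0.6  0.3 -1.6] q [ 0.63 -0.22  2.29 -0.55  0.61  0.94] tip [0.4854 0.3002 0.0609]
n .004 turn [-0.0009 -0.      0.0001] shift [0.0056 0.0005 0.0854] world tcp [0.447 0.297 0.117]
n 0 turn [-0.0009 -0.      0.0001] shift [0.0056 0.0006 0.0987] world tcp [0.449 0.297 0.113]
```

Call:
step_arm(rows=[[[0,0,0,0.005,0,0.012,-1],[0,0,0,0.0056,0,0.025,-1],[0,0,0,0.0056,0,0.037,-1],[0,0,0,0.0056,0,0.05,-1],[0,0,0,0.0056,0,0.06,-1],[0,0,0,0.0056,0,0.07,-1],[0,0,0,0.0056,0,0.078,-1],[0,0,0,0.0056,0,0.085,-1],[0,0,0,0.0056,0,0.085,-1],[0,0,0,0.0056,0,0.085,-1]]])

```text
time: 15.45
tool_pos: [0.4465, 0.2971, 0.1163]
ee_rot: [[-0.076, 0.82, 0.567], [0.997, 0.063, 0.043], [-0.001, 0.569, -0.822]]
contact_force: [0.0, 0.3, -0.9]
width: 0.0218
finger_force: 41.1
```

```bash
python3 f.py n; python3 plan.py n:0 n:-.001
```

```text
15.6 [[0.3, -0.5, 0.7], [-0.7, -0.5, 1.2], [0.1, -0.3, 0.6], [-1.4, -0.6, 1.0]] [-0.41702137 -0.47500978  0.88668323]
tip minus C in face frame [ 0.3952952  -0.86624866 -4.03421761] angle 0.31957250784379637
15.6 [0.4465 0.2971 0.1165] F [ 0.2 -1.4 -1.1] q [ 0.62 -0.14  2.27 -0.59  0.55  0.98] tip [0.4996 0.3034 0.0397]
n 0 turn [-0.0009 -0.      0.0002] shift [-0.0012  0.0012  0.0134] world tcp [0.449 0.297 0.113]
n -.001 turn [-0.0009 -0.      0.0002] shift [-0.0012  0.0012  0.0168] world tcp [0.45  0.297 0.113]
```

Call:
step_arm(rows=[[[0,0,0,0,0.002,0.002,-1],[0,0,0,0,0.002,0.004,-1],[0,0,0,0,0.002,0.006,-1],[0,0,0,0,0.002,0.008,-1],[0,0,0,0,0.002,0.01,-1],[0,0,0,0,0.002,0.012,-1],[0,0,0,0,0.002,0.014,-1],[0,0,0,0,0.002,0.016,-1],[0,0,0,0,0.002,0.017,-1],[0,0,0,0,0.002,0.017,-1]]])

```text
time: 16.6
tool_pos: [0.4499, 0.2973, 0.1125]
ee_rot: [[-0.076, 0.82, 0.567], [0.997, 0.063, 0.043], [-0.001, 0.569, -0.822]]
contact_force: [-0.8, -0.1, 1.4]
width: 0.0214
finger_force: 41.3
```

```bash
python3 f.py n
```

```text
16.75 [[-0.0, 0.2, -1.6], [0.6, -0.5, -1.4], [-0.6, -0.8, -2.5], [-1.0, -0.9, -1.0]] [-0.27878597 -0.50050496 -1.61284151]
tip minus C in face frame [ 0.32111092 -0.40059583  1.13325273] angle 0.32969872373648584
```

Call:
step_arm(rows=[[[0,0,0,0,0,0.001,-1],[0,0,0,0,0,0.002,-1],[0,0,0,0,0,0.003,-1],[0,0,0,0,0,0.0045,-1],[0,0,0,0,0,0.0045,-1],[0,0,0,0,0,0.0045,-1],[0,0,0,0,0,0.0045,-1],[0,0,0,0,0,0.0045,-1],[0,0,0,0,0,0.0045,-1],[0,0,0,0,0,0.0045,-1]]])

```text
time: 17.75
tool_pos: [0.4506, 0.2974, 0.1114]
ee_rot: [[-0.076, 0.82, 0.567], [0.997, 0.063, 0.043], [-0.0, 0.569, -0.822]]
contact_force: [-3.3, -0.9, 2.2]
width: 0.0214
finger_force: 41.5
```

```bash
python3 f.py n
```

```text
17.9 [[-0.6, -1.5, -3.7], [-0.1, -0.1, -3.3], [0.0, -0.9, -3.3], [-0.4, -0.5, -3.5]] [-0.28497262 -0.7580818  -3.44539212]
tip minus C in face frame [ 0.31988992 -0.39945614  2.51787143] angle 0.32946581193127494
```

Call:
step_arm(rows=[[[0,0,0,0,0,0.001,-1],[0,0,0,0,0,0.001,-1],[0,0,0,0,0,0.001,-1],[0,0,0,0,0,0.001,-1],[0,0,0,0,0,0.001,-1],[0,0,0,0,0,0.001,-1],[0,0,0,0,0,0.001,-1],[0,0,0,0,0,0.001,-1],[0,0,0,0,0,0.001,-1],[0,0,0,0,0,0.001,-1]]])

```text
time: 18.9
tool_pos: [0.4508, 0.2974, 0.1111]
ee_rot: [[-0.076, 0.82, 0.567], [0.997, 0.063, 0.043], [-0.0, 0.569, -0.822]]
contact_force: [-3.3, -0.9, 2.6]
width: 0.0216
finger_force: 41.6
```

```bash
python3 f.py n; cat > back.py <<'E'
from plan import *
# place: upright, tip above slot; slot-start tip (0.5076,-.2442,.020); tool x at yaw as grasped
s=arm.state();t=np.array(s['tool_pos']);R=np.array(s['ee_rot'])
y=np.array([.9946,-.104,0]);z=np.array([0,0,-1.]);Q=np.c_[np.cross(y,z),y,z]
print(s['time'],t,np.round(R,3).tolist(),'F',np.round(s['contact_force'],1),'tip',t+R@TIP,'q',np.round(s['q'],2))
for a in sys.argv[1:]:
    tip=np.array([float(v) for v in a.split(',')]);p=tip-Q@TIP
    print(a,'turn',np.round(Ro.from_matrix(R.T@Q).as_rotvec()/2/np.pi,4),'shift',np.round(R.T@(p-t)/.3,4),p)
E
python3 back.py .5,.25,.17 .5,.1,.17
```

```text
19.05 [[-0.6, -1.3, -4.0], [-0.5, -1.7, -3.5], [0.1, -1.2, -4.0], [-0.8, -1.3, -4.9]] [-0.4609198  -1.38170741 -4.11719229]
tip minus C in face frame [ 0.31831914 -0.41016185  2.82517781] angle 0.329682687075453
19.05 [0.45082302 0.29740389 0.11113569] [[-0.076, 0.82, 0.567], [0.997, 0.063, 0.043], [-0.0, 0.569, -0.822]] F [-3.8 -1.1  3.3] tip [0.50385699 0.30361373 0.03435049] q [ 0.61 -0.12  2.27 -0.6   0.54  0.99]
.5,.25,.17 turn [ 0.096  -0.0086  0.0278] shift [-0.1774  0.4118 -0.3326] [0.49957228 0.24783268 0.2635    ]
.5,.1,.17 turn [ 0.096  -0.0086  0.0278] shift [-0.6759  0.3804 -0.354 ] [0.49957228 0.09783268 0.2635    ]
```

The narrow contact was also pressed and held, at about 4 N. Now I'll retract and turn upright.

Call:
step_arm(rows=[[[0,0,0,0,0,-0.03,-1],[0,0,0,0,0,-0.08,-1],[0,0,0,0,0,-0.15,-1],[0,0,0,0,0.1,-0.25,-1],[0.02,-0.002,0.005,-0.05,0.25,-0.35,-1],[0.04,-0.004,0.01,-0.2,0.38,-0.354,-1],[0.06,-0.005,0.017,-0.35,0.38,-0.354,-1],[0.08,-0.007,0.023,-0.5,0.38,-0.354,-1],[0.096,-0.0086,0.028,-0.6,0.38,-0.354,-1],[0.096,-0.0086,0.028,-0.676,0.38,-0.354,-1]]])

```text
time: 20.05
tool_pos: [0.5008, 0.095, 0.2635]
ee_rot: [[0.109, 0.994, -0.003], [0.994, -0.109, 0.001], [0.0, -0.003, -1.0]]
contact_force: [-0.7, -0.3, -1.0]
width: 0.0216
finger_force: 41.0
```

```bash
python3 back.py .507,-.17,.17 .5074,-.2440,.15
```

```text
20.05 [0.50083852 0.09500367 0.26354013] [[0.109, 0.994, -0.003], [0.994, -0.109, 0.001], [0.0, -0.003, -1.0]] F [-0.7 -0.3 -1. ] tip [0.50102366 0.09723333 0.1700408 ] q [ 0.03 -0.07  1.79  0.    1.42  0.14]
.507,-.17,.17 turn [-0.0004 -0.0001 -0.0007] shift [-8.832e-01  1.157e-01 -5.000e-04] [ 0.50657228 -0.17216732  0.2635    ]
.5074,-.2440,.15 turn [-0.0004 -0.0001 -0.0007] shift [-1.1283  0.144   0.066 ] [ 0.50697228 -0.24616732  0.2435    ]
```

Call:
step_arm(rows=[[[0,0,0,-0.98,0.127,0,-1],[0,0,0,-0.98,0.127,0,-1],[0,0,0,-0.98,0.127,0,-1],[0,0,0,-0.98,0.127,0,-1],[0,0,0,-0.98,0.127,0,-1],[0,0,0,-0.98,0.127,0,-1],[0,0,0,-0.98,0.127,0,-1],[0,0,0,-0.98,0.127,0,-1],[0,0,0,-0.98,0.127,0,-1],[0,0,0,-0.98,0.127,0,-1]]])

```text
time: 21.05
tool_pos: [0.5066, -0.1971, 0.2634]
ee_rot: [[0.103, 0.995, 0.0], [0.995, -0.103, 0.001], [0.001, 0.0, -1.0]]
contact_force: [1.0, 0.8, -1.0]
width: 0.0211
finger_force: 41.0
```

```bash
python3 back.py .5074,-.2440,.15 .5074,-.2440,.10
```

```text
21.05 [ 0.50659969 -0.19712165  0.26342042] [[0.103, 0.995, 0.0], [0.995, -0.103, 0.001], [0.001, 0.0, -1.0]] F [ 1.   0.8 -1. ] tip [ 0.50706269 -0.19489027  0.1699221 ] q [-0.52  0.01  1.71  0.    1.42 -0.41]
.5074,-.2440,.15 turn [ 0.0001 -0.0001  0.0001] shift [-0.1625  0.0181  0.0663] [ 0.50697228 -0.24616732  0.2435    ]
.5074,-.2440,.10 turn [ 0.0001 -0.0001  0.0001] shift [-0.1627  0.018   0.233 ] [ 0.50697228 -0.24616732  0.1935    ]
```

Call:
step_arm(rows=[[[0,0,0,-0.08,0.01,0,-1],[0,0,0,-0.1625,0.018,0.03,-1],[0,0,0,-0.1625,0.018,0.066,-1],[0,0,0,-0.1625,0.018,0.12,-1],[0,0,0,-0.1625,0.018,0.18,-1],[0,0,0,-0.1625,0.018,0.233,-1],[0,0,0,-0.1625,0.018,0.25,-1],[0,0,0,-0.1625,0.018,0.25,-1],[0,0,0,-0.1625,0.018,0.25,-1],[0,0,0,-0.1625,0.018,0.25,-1]]])

```text
time: 22.05
tool_pos: [0.5074, -0.2479, 0.1895]
ee_rot: [[0.105, 0.994, 0.002], [0.994, -0.105, -0.001], [-0.001, 0.002, -1.0]]
contact_force: [-0.1, -0.4, -0.8]
width: 0.0218
finger_force: 41.0
```

```bash
python3 look.py l4; python3 back.py .5074,-.2440,.02
```

```text
22.05 [ 0.50739292 -0.24786838  0.18949381] [[0.105, 0.994, 0.002], [0.994, -0.105, -0.001], [-0.001, 0.002, -1.0]] [-0.59  0.12  1.74  0.    1.28 -0.49] 0.021765501670336636 41.014777421951294 [-0.06596251 -0.43107342 -0.77510938]
scene predicted tip [178.61815049 223.1873909 ]
origin 128 173
side predicted tip [263.72705176 253.47839404]
origin 213 203
22.15 [ 0.50721831 -0.24790623  0.18927865] [[0.105, 0.994, 0.002], [0.994, -0.105, -0.001], [-0.0, 0.002, -1.0]] F [-0.3  0.6 -1. ] tip [ 0.50779687 -0.2457922   0.09577824] q [-0.59  0.12  1.74  0.    1.28 -0.49]
.5074,-.2440,.02 turn [ 0.0003  0.0001 -0.0002] shift [ 0.0058 -0.0018  0.2526] [ 0.50697228 -0.24616732  0.1135    ]
```

View pics/l4.png

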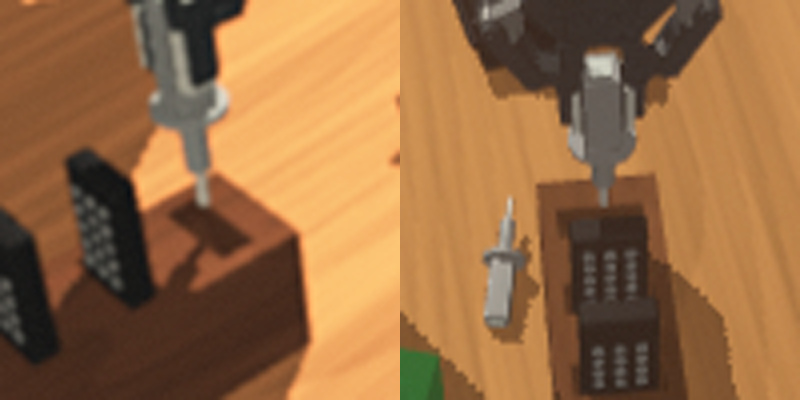

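Tip at (203,205) over the slot mouth, which spans about (172,210) to (250,245) in the scene crop. The remotes and the organiser haven't moved. The side crop shows the decoy lying at (503,265). I'll get the slot centre numerically from the frame taken with the slot empty.

```bash
cat > slot.py <<'E'
from h import *
c=np.array([.5074,-.244]);yaw=np.radians(-6.5)
us=np.arange(-.032,.0321,.002);vs=np.arange(-.022,.0261,.001)
for n in ('l1_scene','l4_scene'):
    f=np.load(n+'.npy',allow_pickle=True).item();g=f['pixels'].astype(np.float32).mean(2)
    P=np.array([[*(c+Rz(yaw)[:2,:2]@[u,v]),.08] for v in vs for u in us]);uv=proj(f,P).astype(np.float32)
    I=cv2.remap(g,uv[:,0].reshape(len(vs),-1),uv[:,1].reshape(len(vs),-1),1)
    print(n);print('v profile (|u|<15mm)',dict(zip((vs*1e3).round().astype(int).tolist(),I[:,9:24].mean(1).round().astype(int).tolist())))
    print('u profile',dict(zip((us*1e3).round().astype(int).tolist(),I[18:27].mean(0).round().astype(int).tolist())))
fs,fd=[np.load(f'l4_{c}.npy',allow_pickle=True).item() for c in('scene','side')]
print(tri([(fs,np.array([203.5,205])/4+[128,173]),(fd,np.array([204,205])/4+[213,203])]))
E
python3 slot.py
```

```text
l1_scene
v profile (|u|<15mm) {-22: 95, -21: 95, -20: 95, -19: 96, -18: 96, -17: 96, -16: 95, -15: 92, -14: 88, -13: 81, -12: 73, -11: 65, -10: 57, -9: 53, -8: 50, -7: 49, -6: 48, -5: 47, -4: 47, -3: 46, -2: 46, -1: 46, 0: 45, 1: 45, 2: 45, 3: 45, 4: 46, 5: 48, 6: 52, 7: 58, 8: 66, 9: 74, 10: 82, 11: 88, 12: 92, 13: 94, 14: 94, 15: 94, 16: 94, 17: 94, 18: 94, 19: 94, 20: 94, 21: 93, 22: 93, 23: 92, 24: 92, 25: 92, 26: 95}
u profile {-32: 99, -30: 88, -28: 83, -26: 76, -24: 66, -22: 55, -20: 48, -18: 45, -16: 44, -14: 43, -12: 44, -10: 45, -8: 46, -6: 47, -4: 47, -2: 47, 0: 46, 2: 46, 4: 46, 6: 46, 8: 46, 10: 46, 12: 46, 14: 45, 16: 46, 18: 47, 20: 46, 22: 47, 24: 50, 26: 63, 28: 81, 30: 96, 32: 104}
l4_scene
v profile (|u|<15mm) {-22: 91, -21: 91, -20: 90, -19: 90, -18: 89, -17: 88, -16: 87, -15: 85, -14: 81, -13: 76, -12: 69, -11: 62, -10: 57, -9: 53, -8: 50, -7: 49, -6: 48, -5: 48, -4: 48, -3: 48, -2: 47, -1: 46, 0: 46, 1: 46, 2: 46, 3: 47, 4: 49, 5: 52, 6: 57, 7: 63, 8: 71, 9: 78, 10: 85, 11: 90, 12: 93, 13: 95, 14: 95, 15: 95, 16: 95, 17: 95, 18: 95, 19: 95, 20: 95, 21: 95, 22: 94, 23: 94, 24: 93, 25: 93, 26: 96}
u profile {-32: 100, -30: 89, -28: 84, -26: 77, -24: 66, -22: 56, -20: 49, -18: 46, -16: 47, -14: 47, -12: 47, -10: 46, -8: 46, -6: 47, -4: 48, -2: 47, 0: 47, 2: 47, 4: 47, 6: 47, 8: 47, 10: 47, 12: 47, 14: 47, 16: 47, 18: 47, 20: 46, 22: 46, 24: 51, 26: 64, 28: 82, 30: 98, 32: 106}
(array([ 0.50854285, -0.24608601,  0.09344447]), [np.float64(0.0001667460799072155), np.float64(0.00016674607990704496)])
```

The slot centre is at about (0.5087, -0.2457) and the tip is within 1 mm of it, so I'll go straight down.

Call:
step_arm(rows=[[[0,0,0,0,0,0.03,-1],[0,0,0,0,0,0.06,-1],[0,0,0,0,0,0.09,-1],[0,0,0,0,0,0.12,-1],[0,0,0,0,0,0.15,-1],[0,0,0,0,0,0.175,-1],[0,0,0,0,0,0.2,-1],[0,0,0,0,0,0.22,-1],[0,0,0,0,0,0.235,-1],[0,0,0,0,0,0.243,-1]]])

```text
time: 23.15
tool_pos: [0.5067, -0.2475, 0.1149]
ee_rot: [[0.105, 0.994, -0.0], [0.994, -0.105, 0.001], [0.001, -0.0, -1.0]]
contact_force: [-0.3, 0.7, -1.1]
width: 0.0213
finger_force: 41.0
```

```bash
python3 f.py w|head -1;python3 back.py
```

```text
23.3 [[0.7, -0.4, 1.1], [-0.1, -1.2, 0.8], [0.0, 0.6, 0.6], [1.0, 0.6, 0.8]] [ 0.38659707 -0.07986412  0.82228754]
23.3 [ 0.50683482 -0.24762713  0.11547396] [[0.105, 0.994, 0.0], [0.994, -0.105, 0.0], [0.0, 0.0, -1.0]] F [ 0.7  0.9 -0.8] tip [ 0.50729671 -0.2454374   0.02197465] q [-0.59  0.2   1.8   0.    1.14 -0.49]
```

Call:
step_arm(rows=[[[0,0,0,0,0,0.002,-1],[0,0,0,0,0,0.003,-1],[0,0,0,0,0,0.005,-1],[0,0,0,0,0,0.007,-1],[0,0,0,0,0,0.008,-1],[0,0,0,0,0,0.01,-1],[0,0,0,0,0,0.01,-1],[0,0,0,0,0,0.01,-1],[0,0,0,0,0,0.01,-1],[0,0,0,0,0,0.01,-1]]])

```text
time: 24.3
tool_pos: [0.5068, -0.2476, 0.1125]
ee_rot: [[0.105, 0.994, 0.0], [0.994, -0.105, 0.0], [0.0, 0.0, -1.0]]
contact_force: [0.8, 0.6, -1.0]
width: 0.0219
finger_force: 41.0
```

```bash
python3 f.py w|head -1;python3 back.py
```

```text
24.45 [[0.7, 0.7, 1.0], [-0.2, 0.3, 0.8], [-0.4, 1.6, 0.6], [-0.7, -0.4, 0.3]] [-0.15177687  0.53668506  0.6896082 ]
24.45 [ 0.5067816  -0.24760139  0.11244279] [[0.105, 0.994, 0.0], [0.994, -0.105, 0.0], [0.0, 0.0, -1.0]] F [-0.4 -0.7 -0.3] tip [ 0.50723804 -0.24541019  0.01894348] q [-0.59  0.21  1.8   0.    1.13 -0.49]
```

Call:
step_arm(rows=[[[0,0,0,0,0,0.001,-1],[0,0,0,0,0,0.002,-1],[0,0,0,0,0,0.003,-1],[0,0,0,0,0,0.004,-1],[0,0,0,0,0,0.005,-1],[0,0,0,0,0,0.006,-1],[0,0,0,0,0,0.006,-1],[0,0,0,0,0,0.006,-1],[0,0,0,0,0,0.006,-1],[0,0,0,0,0,0.006,-1]]])

```text
time: 25.45
tool_pos: [0.5069, -0.2476, 0.1121]
ee_rot: [[0.105, 0.994, 0.0], [0.994, -0.105, 0.0], [0.0, 0.0, -1.0]]
contact_force: [-4.7, 2.9, 11.6]
width: 0.0214
finger_force: 42.6
```

```bash
python3 f.py w|head -1;python3 back.py
```

```text
25.6 [[2.4, -5.0, -11.6], [2.5, -5.4, -10.0], [3.0, -4.1, -10.1], [2.8, -4.5, -11.4]] [  2.67710478  -4.72741107 -10.75872722]
25.6 [ 0.50684869 -0.24761996  0.11208111] [[0.105, 0.994, 0.0], [0.994, -0.105, 0.0], [0.0, 0.0, -1.0]] F [-4.1  3.3 11.4] tip [ 0.50730097 -0.24544004  0.01858152] q [-0.59  0.21  1.8   0.    1.13 -0.49]
```

The collar has landed at the same height as at the grasp. I'll relieve the load, open and withdraw.

Call:
step_arm(rows=[[[0,0,0,0,0,-0.002,-1],[0,0,0,0,0,-0.004,-1],[0,0,0,0,0,-0.004,-0.45],[0,0,0,0,0,-0.004,-0.35],[0,0,0,0,0,-0.004,-0.2],[0,0,0,0,0,-0.004,0],[0,0,0,0,0,-0.004,0.3],[0,0,0,0,0,-0.004,0.5],[0,0,0,0,0,-0.004,0.5],[0,0,0,0,0,-0.004,0.5]]])

```text
time: 26.6
tool_pos: [0.5068, -0.2476, 0.1118]
ee_rot: [[0.105, 0.994, 0.0], [0.994, -0.105, 0.0], [0.0, 0.0, -1.0]]
contact_force: [-0.4, 0.3, 0.3]
width: 0.0639
finger_force: 0.0
```

Call:
step_arm(rows=[[[0,0,0,0,0,-0.03,0.5],[0,0,0,0,0,-0.08,0.5],[0,0,0,0,0,-0.15,0.5],[0,0,0,0,0,-0.25,0.5],[0,0,0,0,0,-0.35,0.5],[0,0,0,0,0,-0.45,0.5],[0,0,0,0,0,-0.55,0.5],[0,0,0,0,0,-0.6,0.5],[0,0,0,0,0,-0.6,0.5],[0,0,0,0,0,-0.6,0.5]]])

```text
time: 27.6
tool_pos: [0.5065, -0.2475, 0.2912]
ee_rot: [[0.105, 0.994, -0.0], [0.994, -0.105, 0.001], [0.001, -0.0, -1.0]]
contact_force: [1.1, 0.2, 0.1]
width: 0.064
finger_force: 0.0
```

```bash
cat > chk.py <<'E'
from h import *
from cell import eyes,arm
print(arm.state()['time'],arm.state()['width'])
for c in('scene','side'):
    f=eyes.grab_frame(c);f0=np.load(c+'.npy',allow_pickle=True).item()
    d=np.abs(f['pixels'].astype(int)-f0['pixels']).max(2)
    for n,p in {'tester top':(.5073,-.2442,.145),'collar':(.5076,-.2435,.085),'tin':(.53,.168,.02),'coaster':None,'case':None,'torch':None,'remote':None}.items():
        if p: 
            u,v=np.int32(proj(f,p)[0]);print(c,n,(int(u),int(v)),'mean diff',d[v-10:v+11,u-10:u+11].mean().round(1),'max',d[v-10:v+11,u-10:u+11].max())
    for l in ['tester','remote_a','torch','coaster','tin','case']:
        print(c,l,[(round(x['confidence'],2),np.round(x['position'],1).tolist()) for x in eyes.silhouettes(f,l)[:2]])
    np.save(f'end_{c}.npy',f,allow_pickle=True)
E
python3 chk.py
```

```text
27.6 0.064047888701714
scene tester top (176, 203) mean diff 61.7 max 114
scene collar (179, 226) mean diff 13.0 max 113
scene tin (296, 174) mean diff 14.5 max 112
scene tester [(0.55, [219.6, 179.2])]
scene remote_a [(0.95, [228.4, 156.0]), (0.8, [243.1, 131.5])]
scene torch [(0.84, [186.4, 380.9]), (0.4, [236.6, 330.1])]
scene coaster [(0.67, [244.5, 132.3]), (0.55, [241.0, 334.2])]
scene tin [(0.8, [176.3, 297.5])]
scene case [(0.91, [272.6, 275.8])]
side tester top (263, 240) mean diff 10.3 max 54
side collar (263, 255) mean diff 8.6 max 74
side tin (242, 161) mean diff 71.9 max 173
side tester [(0.74, [274.5, 236.3]), (0.55, [246.8, 264.5])]
side remote_a [(0.97, [265.2, 263.7]), (0.69, [285.2, 265.5])]
side torch [(0.71, [137.3, 299.9])]
side coaster [(0.88, [190.9, 321.6]), (0.56, [299.6, 267.8])]
side tin [(0.55, [153.7, 238.5]), (0.25, [240.8, 331.1])]
side case [(0.66, [239.4, 329.8])]
```

```bash
python3 - <<'E'
from h import *
for c in('scene','side'):
    f=np.load(f'end_{c}.npy',allow_pickle=True).item();f0=np.load(c+'.npy',allow_pickle=True).item()
    G=lambda f:cv2.cvtColor(f['pixels'],cv2.COLOR_RGB2GRAY)
    for n,p,hw in [('handle',(.5074,-.244,.118),(11,16)),('top',(.5074,-.244,.14),(9,9)),('collar',(.5074,-.244,.085),(14,7))]:
        u,v=np.int32(proj(f0,p)[0]);w,h=hw;t=G(f0)[v-h:v+h+1,u-w:u+w+1];s=G(f)[v-h-12:v+h+13,u-w-12:u+w+13]
        m=cv2.matchTemplate(s,t,cv2.TM_CCOEFF_NORMED);_,mx,_,l=cv2.minMaxLoc(m);print(c,n,'shift px',l[0]-12,l[1]-12,round(mx,3))
E
```

```text
scene handle shift px 0 0 0.588
scene top shift px 0 0 0.642
scene collar shift px 0 0 0.774
side handle shift px 0 0 0.978
side top shift px 0 0 0.967
side collar shift px 0 0 0.923
```

The tester is back in its slot, with no shift in either view (matched to the pixel) and the gripper clear of it. Handing in.

```bash
python3 -c "
from cell import order
print(order.hand_in())"
```

```text
the job is handed in; nothing more can be done
None
```

Job handed in, verdict not reported: I pressed and held the wide contact, then the narrow one (each about 2 mm in, judged from 3.5–4.3 N measured), and put the tester back upright in its slot, let go; the small decoy tester beside the organiser fell over during the run, and I don't know why.

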